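Put the slim battery pack on charge

ROBOT

A 6-joint arm with a two-finger parallel gripper is mounted at the origin on the work surface. World frame = base frame: x ahead of the robot, y to its left, z up, the work surface at z = 0. Lengths are in m, angles in rad, forces in N, time in s.
With the tool pointing down it reaches from about 0.375 to 0.75 m from the base axis. Payload 9 kg.
Tool frame: the origin (TCP) lies on the centre line of the jaws, within the pads' length; the fingertips stand 14 mm ahead of it and the grasp point (between the pads) lies 5 mm behind it; z points along the fingers, y is the line along which they close (so a half turn about z gives the same grasp; the last joint's range is limited). The gripper opens to 85 mm and grips with 20 to 120 N. Pads are 22 mm wide; open, the fingers measure 114 mm over their backs; the gripper's body (76 mm by 85 mm) begins 54 mm behind the grasp point. The pads swing forward as they close: fully open they stand 13 mm farther back than shut.
Start: joints at [-1.524, 0.104, 0.097, 1.564, 0, 1.353], TCP at [0.157, -0.579, 0.245] pointing down, gripper open.
Joint ranges: [-2.99, 2.99], [-0.84, 1.86], [-1.1, 1.16], [-1.84, 2.11], [-1.51, 1.56], [-3.14, 3.14]. Speed limits (rad/s): [2.22, 2.22, 2.57, 3.14, 3.14, 3.14].

INTERFACE

Orientations are given as a unit quaternion [x, y, z, w].
In Python, from rig import manip, optics gives the robot as it stands. The module is installed in compiled form; this text tells all that it offers.
- The arm moves only by the shell command python3 -m inch 'ROWS' [OPENING]. ROWS is text: rows parted by semicolons, each of 4 numbers parted by spaces: the shift along the world's x, y, z in units of 10 cm (1.0 is 10 cm), then the turn about the world's z in units of 90 degrees (1.0 is 90 degrees). A call has 1 to 12 rows; each row is the pose to reach, as a shift and turn from the pose commanded when the call began; what a row does not reach only later rows make up. A row lasts 1/8 s, in which the tool goes at most 62.5 mm and 10.7 degrees, less where a joint would pass 70% of its speed; a pose out of reach is approached as far as the arm can. A call with a number of a shift or a turn outside -1 to 1 is refused whole. A call with a gripper value outside its range is refused whole. OPENING is the opening, from -1 (shut) to 1 (fully open), set as the call begins (- or left out, the last holds). The fingers move at their own pace and stop on an object; the grip force is fixed at half the most. Time passes only in rows, so rows that repeat a pose let the fingers close. It gives the time, the measured TCP pose, the force, the opening and the grip force at its end, in the units of the state.
- manip.get_obs(): the state, without advancing time (a new reading comes with each control period).
- optics.get_image(name): name is "side" or "top" or "wrist"; returns (picture, depth): 384x512x3 uint8, red, green, blue; 384x512 float32, m along the optical axis (not along the pixel's ray), 0 where there is no reading.
- optics.get_calibration(name): a dict with "fovy" (degrees; the focal length in pixels is half the picture's height over the tangent of half this angle, whatever the lens; pixels are square), "cx", "cy" (the principal point, pixels), "R" (3x3) and "t" (3): a world point X has camera coordinates R X + t. Camera axes: x right, y down, z forward; pixel columns grow to the right and rows downward; lengths in m; the calibration is good to about 2 mm. The wrist camera is an equidistant fisheye: a pixel r from the principal point sees the ray r / f radians off the axis. A picture is of the moment at which its call begins: read the wrist's pose just before it. get_calibration takes no time and is no camera call; for the wrist camera it gives the pose at the moment of the call.
- manip.close_job(): hands the job in; it is judged then, once.
The state is a dict: "time": time; "joints": joint angles; "dq": joint speeds; "effort": joint torques, N m; "tcp_pos": TCP position; "ee_rot": TCP orientation; "wrist_force": force on the tool from outside, world axes, zero at the start; "torque": the same for the moment, N m; "grip_width": finger opening in m; "grip_force": force on a finger pad.
Only numpy, scipy, OpenCV 4.12 (cv2) and the standard library are available. Lean on these libraries where they do the work, as an engineer would, in place of code of your own. Each camera call takes 0.05 s, during which the arm holds its last target. There are 200 camera calls.

TASK

Put the slim battery pack on the charger. Its two taller neighbours leave no room at its sides, so lift it out of the tray by its ends, stand it on the bench, take it again by its sides and slide it tongue first along the charger's rails until it runs up against the hidden stop and is fully home. Let go of it, and leave the tall packs, the drill and the tub where they are.

Things in the scene. Friction and masses are not known exactly. Their poses are not given: they have to be found in the camera images.
- slim_pack: Slim battery pack, 40 mm high, 0.2-0.3 kg, standing contacts down in the tray; keep it this way up. Grey case 68 mm long (x = -34 to +34) x 56 mm wide (y), 12 to 40 mm above the underside, on a narrower black shoe. Origin: middle of the underside, below the case's middle; x points to the tongue, the way it slides onto the charger; z up.
- slim_nose (a point): Front end of the slim pack's tongue at the underside, 48 mm ahead (+x) of the pack's origin; axes as the pack's. The black T-shaped shoe under the case: flange 40 mm wide, 5 mm thick at the bottom, above it a neck 28 mm wide up to the case; x = -30 to +48 mm, so it stands out 14 mm before the case as a tongue 12 mm high.
- tall_pack_a: Tall battery pack, 58 mm high, 0.40 kg, otherwise of the slim one's shape and material (case 12 to 58 mm above its underside; origin and axes alike). Stays in its tray pocket.
- tall_pack_b: The other tall battery pack, the same as tall_pack_a. Stays in its tray pocket.
- tray: Plywood tray fixed on the bench, 104 mm (x) x 200 mm (y), floor 6 mm thick. Three pockets along y at 64 mm centres; dividers and outer sides 20 mm high, walls at the x ends 12 mm high. Each holds a pack, tongue to the tray's +x, 8 mm between cases; which holds the slim one varies. Origin: centre of the underside. Clear bench, 150 mm wide or more, lies between tray and charger.
- charger: Grey and black charger fixed to the bench, x = -85 to +75 mm, 104 mm wide (y). Flat deck 38 mm above the bench, x = -85 to +35 mm, open at front (-x) and sides; on it two low rails, then the closed contact bay, x = +35 to +75 mm, 38 mm higher than the deck. Origin: on the bench, mid-width; x is the way the pack slides on. The pack is home with its origin at x = -3 mm, its case 4 mm short of the bay.
- charger_mouth (a point): Start of the rails, on the centre line at deck height, 15 mm behind (-x) the charger's origin; axes as the charger's. Rails run from here 50 mm to the bay: channel for the flange 42.6 mm wide, 6.8 mm high; lips over it leave 30.8 mm for the neck; lip tops 10.4 mm above the deck, 60 mm over both rails. Flared lead-in sides begin 13 mm before it.
- charger_stop (a point): The hidden, rigid stop, on the centre line at deck height, 45 mm ahead (+x) of the charger's origin, 10 mm inside a 14 mm high tunnel in the bay; axes as the charger's. The pack is home when the tongue's front end touches it. Sliding friction before that is only 1 to 3 N.
- drill: Cordless drill without its battery, lying on its side beyond the work, about 170 x 165 mm, 56 mm high. Leave it alone.
- tub: Round plastic tub with a lid, 72 mm across, 85 mm high, standing beyond the work. Origin: centre of its underside. Leave it alone.
There are look-alikes about, which are no part of the job. Leave any red look-alike of the slim_pack alone. What is shaped like the charger but purple is not meant.

How it is judged:
By the outcome, as a careful person would: the job done as asked, in the order asked, and still so for the second after the job is handed in, with the robot touching nothing.
It also fails if it takes over 59 s, if anything falls off the work surface, if the arm or the gripper's body presses on something with over 40 N, if the wrist force passes 120 N, or if a joint passes its speed limit or range.

## Working session

There is one attempt and no reset: what is moved stays moved. The work goes in short steps, Python scripts to look and compute and a shell command to move; the robot and the scene stay as the last step left them, time stands still between calls to the robot, and variables do not carry over. Pictures are saved under pics/ and viewed, at most 10 in all, crops included, and the job is handed in when it is done.

```bash
mkdir -p pics
cat > h.py <<'E'
import numpy as np, cv2
from rig import manip, optics
def cloud(name):
    c=optics.get_calibration(name); img,d=optics.get_image(name)
    R=np.array(c["R"]);t=np.array(c["t"]);f=192/np.tan(np.radians(c["fovy"])/2)
    v,u=np.mgrid[0:384,0:512].astype(float)
    x=u-c["cx"];y=v-c["cy"]
    if name=="wrist":
        r=np.hypot(x,y)+1e-9;k=np.tan(np.minimum(r/f,1.5))/r
    else: k=1/f
    P=np.stack([x*k*d,y*k*d,d],-1)
    W=(P-t)@R
    W[d==0]=np.nan
    return img,W
def save(img,n): cv2.imwrite(f"pics/{n}.png",img[:,:,::-1])
E
python3 - <<'E'
from h import *
for n in("top","side"):
    img,W=cloud(n); save(img,n); np.save(n+".npy",W); np.save(n+"_i.npy",img)
    print(n,np.nanmin(W.reshape(-1,3),0),np.nanmax(W.reshape(-1,3),0))
    c=optics.get_calibration(n);print(c["fovy"],-np.array(c["R"]).T@np.array(c["t"]))
print(manip.get_obs())
a=np.hstack([cv2.imread("pics/top.png"),cv2.imread("pics/side.png")]);cv2.imwrite("pics/both.png",cv2.resize(a,(800,300)))
E
```

```text
top [ 0.08764965 -1.09403591 -0.76931735] [1.38992075 0.99867224 0.65409676]
43.52763184193644 [ 0.5161224  -0.03657241  1.18387277]
side [-0.15724269 -2.42701055 -0.6707681 ] [1.71514703 0.70366426 0.64036817]
45.92620901631957 [-0.1566211   0.72546868  0.77853598]
{'time': 0.1, 'joints': array([-1.52371289e+00,  1.04623900e-01,  9.65535453e-02,  1.56388764e+00,
       -2.55971639e-06,  1.35310712e+00]), 'dq': array([-3.97625277e-04, -9.60127450e-04,  1.90002498e-03,  1.72184762e-03,
        7.81206805e-06, -2.23835817e-03]), 'effort': array([ 6.68366891e-03, -5.58208895e+01,  5.04716563e+01,  1.32658827e-02,
       -1.70152498e-04,  3.72742306e-06]), 'tcp_pos': array([ 0.15701543, -0.57880715,  0.24461284]), 'ee_rot': array([ 9.91249555e-01,  1.31999932e-01,  4.82114187e-05, -5.78829599e-04]), 'wrist_force': array([ 0.29626928,  0.2091279 , -0.51489982]), 'torque': array([ 0.00999828, -0.02436842, -0.04389682]), 'grip_force': 0.0, 'grip_width': 0.08541510097154918}
```

View pics/top.png

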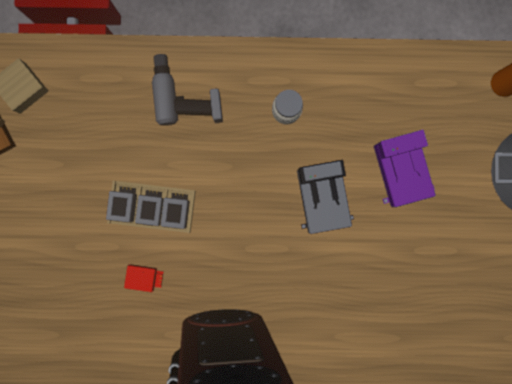

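View pics/side.png

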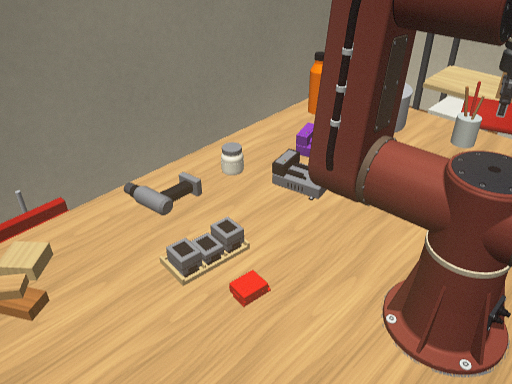

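The top view shows the tray at about (150,208) with three packs, the middle one looking slim. The grey charger is at (325,198), the purple one at (405,168), and the red look-alike at (142,278). The side view confirms that the middle pack is the low one. Next I'll measure.

```bash
cat > m.py <<'E'
from h import *
W=np.load("top.npy");Z=W[:,:,2]
def rect(n,u0,u1,v0,v1,z0,z1):
    m=np.zeros(Z.shape,np.uint8); m[v0:v1,u0:u1]=((Z>z0)&(Z<z1))[v0:v1,u0:u1]
    k,l,s,_=cv2.connectedComponentsWithStats(m)
    for i in range(1,k):
        if s[i,4]<60: continue
        p=W[l==i]; (c,sz,a)=cv2.minAreaRect((p[:,:2]*1000).astype(np.float32))
        print(n,np.round(c,1),np.round(sz,1),round(a,1),"z",np.round(np.median(p[:,2])*1000,1),"px",s[i,:5])
rect("bench",230,290,180,240,-.02,.02)
rect("tall",95,205,175,240,.054,.075)
rect("slim",95,205,175,240,.039,.052)
rect("tray",95,205,175,240,.004,.1)
rect("bay",290,360,150,240,.062,.09)
rect("deck",290,360,150,240,.030,.09)
rect("tub",265,310,85,130,.07,.1)
rect("drill",145,230,50,130,.02,.1)
E
python3 m.py
python3 - <<'E'
import cv2,numpy as np
i=cv2.imread('pics/top.png')
a=cv2.resize(i[175:240,95:205],(780,461),interpolation=2);b=cv2.resize(i[150:240,290:360],(0,0),fx=1,fy=1)
cv2.imwrite('pics/trayc.png',a)
E
```

```text
bench [517.1 -55.8] [145.6 146. ] 0.7 z -0.7 px [ 230  180   60   60 3586]
tall [520.4 272.7] [58.  67.8] 84.3 z 63.3 px [106 191  28  32 722]
tall [506.6 145.3] [56.5 67.7] 83.6 z 63.4 px [160 198  28  31 708]
slim [512.4 209.4] [57.2 67.8] 83.5 z 45.4 px [135 195  27  31 683]
tray [521.3 212.7] [210.3 108.4] 83.0 z 45.8 px [ 105  181   90   53 3514]
bay [ 606.5 -198.1] [ 40.  104.6] 11.0 z 75.9 px [299 160  47  24 783]
deck [ 547.7 -209.4] [160.  104.9] 11.1 z 39.1 px [ 297  160   55   74 2993]
tub [ 762.7 -117.4] [61.4 60.5] 0.2 z 84.2 px [275  90  27  28 596]
drill [807.6 126.7] [168.6 164.5] 4.4 z 44.9 px [ 151   54   71   72 2284]
```

View pics/trayc.png

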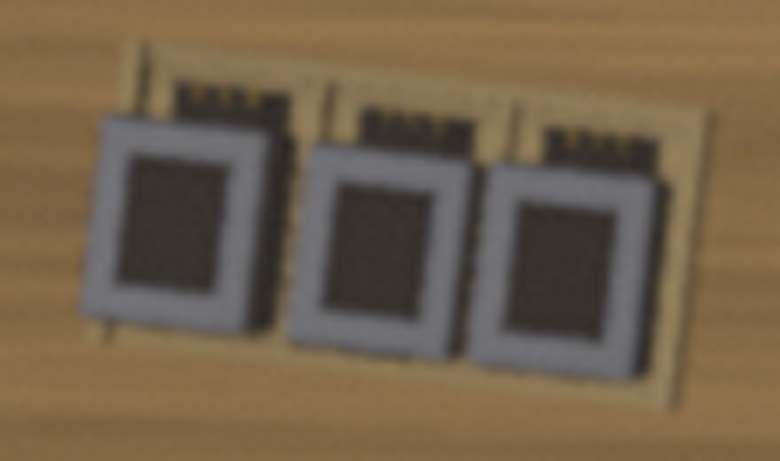

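Slim pack: origin about (0.512, 0.209), yaw about -6.2°. Charger: origin about (0.5525, -0.2085), yaw about +11°. All sizes and heights agree with those given. Setting out for a point above the pack.

```bash
python3 -m inch '1 1 0 .095;1 1 0 .095;1 1 0 .095;1 1 0 .095' 1
python3 -m inch '1 1 0 .095;1 1 0 .095;1 1 0 .095' >/dev/null
python3 -m inch '1 1 0 .095;1 1 0 .095;1 1 0 .095' >/dev/null
python3 -m inch '.55 1 0 .095;.55 1 0 .095;.55 1 0 .095'
python3 -m inch '0 1 0 .095;0 1 0 .095' >/dev/null
python3 -m inch '0 1 0 .095;0 1 0 .095' >/dev/null
python3 -m inch '0 1 -.2 .095;0 1 -.2 .095' >/dev/null
python3 -m inch '0 .88 -.65 .095;0 .88 -.65 .095;0 .88 -.65 .095;0 .88 -.65 .095'
python3 - <<'E'
from h import *
o=manip.get_obs();print(o["joints"])
img,W=cloud("wrist");save(img,"w1");np.save("w1.npy",W)
for v,u in((192,256),(100,256),(300,256)):print(W[v,u])
E
```

```text
time: 0.6
tcp_pos: [0.2576, -0.4787, 0.2453]
ee_rot: [0.978, 0.206, -0.0, 0.0]
wrist_force: [-0.3, -0.1, 0.3]
grip_width: 0.0854
grip_force: 0.0
time: 1.72
tcp_pos: [0.5128, -0.1783, 0.2451]
ee_rot: [0.908, 0.419, -0.0, -0.0]
wrist_force: [-0.8, -1.0, 0.2]
grip_width: 0.0851
grip_force: 0.0
time: 2.98
tcp_pos: [0.5129, 0.2071, 0.1606]
ee_rot: [0.746, 0.666, -0.0, 0.0]
wrist_force: [-0.4, -1.5, 0.1]
grip_width: 0.0855
grip_force: 0.0
[ 1.47671286e-01 -3.80607451e-02 -2.01340604e-01  1.40728030e+00
 -7.23139294e-04  1.83247714e+00]
[0.51186819 0.20919064 0.04620124]
[0.52057697 0.28416986 0.0647151 ]
[4.95427127e-01 6.80437992e-02 7.01428903e-05]
```

View pics/w1.png

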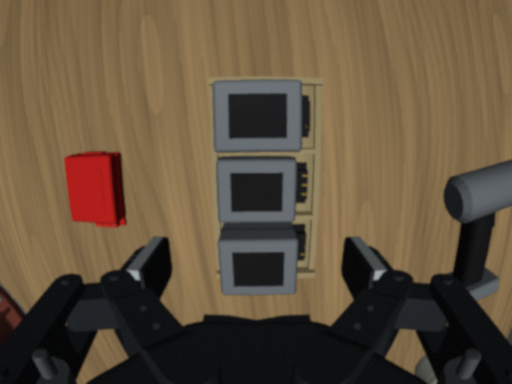

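The wrist view shows the slim pack at about (256,190) between the tall ones, tongue to the right (+x), with the fingers at about (150,265) and (365,265). Next I'll measure the pack and the fingertips.

Run:
```python
from h import *
W=np.load("w1.npy");Z=W[:,:,2]
def rect(n,u0,u1,v0,v1,z0,z1):
    m=np.zeros(Z.shape,np.uint8); m[v0:v1,u0:u1]=((Z>z0)&(Z<z1))[v0:v1,u0:u1]
    k,l,s,_=cv2.connectedComponentsWithStats(m)
    for i in range(1,k):
        if s[i,4]<150: continue
        p=W[l==i]; (c,sz,a)=cv2.minAreaRect((p[:,:2]*1000).astype(np.float32))
        print(n,np.round(c,1),np.round(sz,1),round(a,2),"z",np.round(np.nanmedian(p[:,2])*1000,1),np.round(np.nanmin(p[:,2])*1000,1),s[i])
rect("slim",200,320,140,235,.042,.05)
rect("tall",200,320,70,300,.06,.07)
rect("fing",100,420,220,320,.1,.25)
```

```text
slim [511.9 209.1] [55.9 67.7] 83.64 z 46.0 42.1 [ 216  159   81   64 5001]
slim [509.  173.1] [ 1.8 66. ] 84.14 z 46.3 42.1 [220 229  76   6 240]
tall [520.2 272.7] [55.9 68.7] 84.24 z 63.9 60.0 [ 212   79   91   74 6364]
tall [506.4 145.8] [57.1 68.3] 84.39 z 64.0 60.0 [ 218  237   80   59 4400]
fing [471.9 222. ] [38.6 25.1] 44.66 z 207.5 158.7 [ 100  237   77   83 4518]
fing [555.6 212.6] [26.7 39.4] 31.73 z 208.0 159.1 [ 336  237   84   83 4767]
fing [505.1 217.9] [ 2.4 15.1] 84.72 z 220.5 218.2 [203 314  52   6 207]
fing [521.5 216.3] [ 2.3 14.9] 79.85 z 220.5 218.0 [259 314  52   6 204]
```

```bash
python3 -m inch '-.01 .02 -.5 .005;-.01 .02 -.9 .005;-.01 .02 -.9 .005' >/dev/null
python3 -m inch '0 0 -.2 0;0 0 -.39 0;0 0 -.39 0;0 0 -.39 0'
python3 -m inch '0 0 0 0;0 0 0 0;0 0 0 0;0 0 0 0;0 0 0 0;0 0 0 0;0 0 0 0;0 0 0 0' -1
python3 -m inch '0 0 .1 0;0 0 .2 0;0 0 .4 0;0 0 .6 0;0 0 1 0;0 0 1 0'
python3 - <<'E'
from h import *
img,W=cloud("wrist");save(img,"w2");np.save("w2.npy",W)
E
```

```text
time: 3.9
tcp_pos: [0.5113, 0.2109, 0.0318]
ee_rot: [0.743, 0.669, 0.0, 0.0]
wrist_force: [0.4, -0.3, -0.6]
grip_width: 0.0853
grip_force: 0.0
time: 4.9
tcp_pos: [0.5119, 0.2111, 0.0326]
ee_rot: [0.743, 0.669, 0.001, 0.001]
wrist_force: [-0.6, -0.3, 5.6]
grip_width: 0.067
grip_force: 68.6
time: 5.65
tcp_pos: [0.5135, 0.2113, 0.1361]
ee_rot: [0.743, 0.669, 0.003, 0.002]
wrist_force: [0.4, -0.8, -2.9]
grip_width: 0.0667
grip_force: 68.5
```

View pics/w2.png

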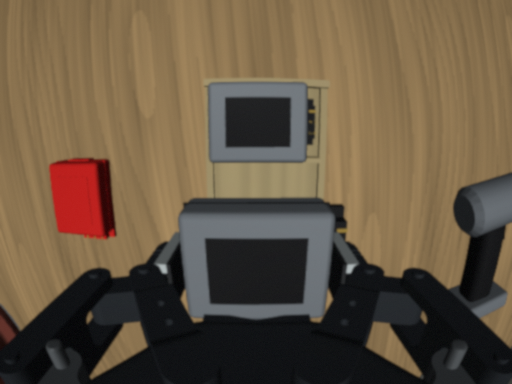

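The pack is held squarely between the fingers and is out of the tray; the tall packs haven't moved. I'll carry it to the clear bench and turn it to the charger's heading.

```bash
python3 - <<'E'
from h import *
W=np.load("w2.npy")[215:300,200:320].reshape(-1,3)
W=W[(W[:,2]>.12)&(W[:,2]<.17)];c=W.mean(0);n=np.linalg.svd((W-c)[::5],full_matrices=False)[2][2];print(c,n*np.sign(n[2]))
E
python3 -m inch '0 -.3 0 .05;0 -.7 0 .1;0 -1 0 .1;0 -1 0 .1' >/dev/null
python3 -m inch '0 -.5 0 .09;0 -1 0 .09;0 -1 0 .09' >/dev/null
python3 -m inch '-.1 -.3 -.4 0;-.1 -.3 -.7 0;-.1 -.3 -.8 0;-.1 -.3 -.8 0;-.1 -.3 -.8 0'
python3 - <<'E'
from h import *
img,W=cloud("side");save(img[230:330,180:300],"x")
np.save("s2.npy",W)
E
```

```text
[0.51451097 0.21679717 0.14960699] [7.33779772e-04 1.16065580e-02 9.99932372e-01]
time: 7.2
tcp_pos: [0.502, -0.0188, 0.0527]
ee_rot: [0.635, 0.773, 0.0, 0.001]
wrist_force: [0.2, -0.0, -3.1]
grip_width: 0.0667
grip_force: 68.3
```

```bash
python3 -m inch '0 0 -.12 0;0 0 -.2 0;0 0 -.24 0;0 0 -.255 0;0 0 -.255 0;0 0 -.255 0'
python3 -m inch '0 0 0 0;0 0 0 0;0 0 0 0;0 0 0 0;0 0 0 0' 1
python3 -m inch '0 0 .2 0;0 0 .5 0;0 0 1 0;0 0 1 0' >/dev/null
python3 -m inch '0 0 0 .11;0 0 0 .22;0 0 0 .33;0 0 0 .44;0 0 0 .55;0 0 0 .66;0 0 0 .77;0 0 0 .88;0 0 0 1;0 0 0 1;0 0 0 1'
python3 - <<'E'
from h import *
o=manip.get_obs();q=o["ee_rot"];print("a",np.degrees(2*np.arctan2(q[1],q[0])),o["joints"])
img,W=cloud("wrist");save(img,"w3");np.save("w3.npy",W);Z=W[:,:,2]
m=((Z>.036)&(Z<.045)).astype(np.uint8)
k,l,s,_=cv2.connectedComponentsWithStats(m)
for i in range(1,k):
    if s[i,4]<300: continue
    p=W[l==i]; c,sz,a=cv2.minAreaRect((p[:,:2]*1000).astype(np.float32)); print(c,sz,a,np.median(p[:,2]),s[i])
E
```

```text
time: 8.0
tcp_pos: [0.5012, -0.0192, 0.0266]
ee_rot: [0.635, 0.772, 0.0, 0.0]
wrist_force: [-5.7, 1.0, 6.9]
grip_width: 0.0666
grip_force: 69.7
time: 8.62
tcp_pos: [0.501, -0.0191, 0.0258]
ee_rot: [0.635, 0.772, 0.0, 0.0]
wrist_force: [-0.8, 0.8, 0.3]
grip_width: 0.0851
grip_force: 0.0
time: 10.5
tcp_pos: [0.5008, -0.0191, 0.1253]
ee_rot: [-0.095, 0.995, 0.0, -0.0]
wrist_force: [0.4, -0.9, 0.4]
grip_width: 0.0857
grip_force: 0.0
a 190.88203506182623 [-2.99650264e-01 -1.87845745e-01 -4.04939736e-01  1.35436270e+00
  6.27600550e-05 -4.89577626e-01]
(539.7403564453125, -210.9533233642578) (142.87469482421875, 103.88018035888672) 11.35707950592041 0.037793890549062736 [   2  123  100  159 8713]
(500.01885986328125, -21.129478454589844) (67.15422058105469, 56.31072998046875) 10.986501693725586 0.03984983216734931 [ 216  160   76   85 6165]
(502.9731140136719, 117.4833984375) (11.207950592041016, 68.4736328125) 76.30958557128906 0.04056398108106241 [394 199  41  71 439]
(517.62451171875, 245.23904418945312) (6.450051307678223, 68.0776596069336) 83.37154388427734 0.04062060634483933 [480 233  32  60 377]
```

View pics/w3.png

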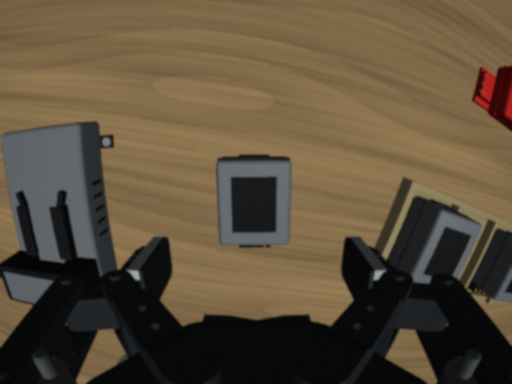

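The wrist view shows the pack upright on the bench at (254,205) with its tongue towards the robot's far side, and the charger at the left at (60,200) with its rails visible. The pack measures (0.5000, -0.0211), yaw 11.0°. I'll take it by the sides.

```bash
python3 -m inch '-.01 -.02 -.5 0;-.01 -.02 -.8 0;-.01 -.02 -.98 0;-.01 -.02 -.98 0;-.01 -.02 -.98 0'
python3 -m inch '0 0 0 0;0 0 0 0;0 0 0 0;0 0 0 0;0 0 0 0;0 0 0 0;0 0 0 0;0 0 0 0' -1
python3 -m inch '0 0 .1 0;0 0 .3 0;0 0 .6 0;0 0 1 0;0 0 1 0'
python3 -m inch '-.15 -.4 0 0;-.15 -.8 0 0;-.15 -1 0 0;-.15 -1 0 0' >/dev/null
python3 -m inch '-.16 -.4 0 0;-.16 -.8 0 0;-.16 -1 0 0;-.16 -1 0 0;-.16 -1 0 0'
python3 - <<'E'
from h import *
img,W=cloud("wrist");save(img,"w4");np.save("w4.npy",W)
img,W=cloud("top");save(img,"t4");np.save("t4.npy",W)
E
```

```text
time: 11.18
tcp_pos: [0.5009, -0.0214, 0.0292]
ee_rot: [-0.097, 0.995, -0.0, 0.001]
wrist_force: [-0.7, 0.1, 0.1]
grip_width: 0.0855
grip_force: 0.0
time: 12.18
tcp_pos: [0.5009, -0.0213, 0.0291]
ee_rot: [-0.097, 0.995, -0.0, 0.001]
wrist_force: [-1.1, -0.1, 6.6]
grip_width: 0.055
grip_force: 64.7
time: 12.8
tcp_pos: [0.5019, -0.0217, 0.1314]
ee_rot: [-0.097, 0.995, -0.001, 0.003]
wrist_force: [1.2, -0.4, -2.5]
grip_width: 0.0547
grip_force: 64.2
time: 13.92
tcp_pos: [0.4691, -0.2198, 0.1276]
ee_rot: [-0.097, 0.995, 0.001, -0.0]
wrist_force: [0.1, -0.2, -1.9]
grip_width: 0.0553
grip_force: 64.7
```

View pics/w4.png

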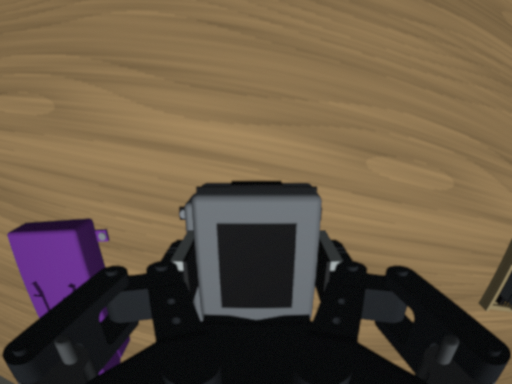

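The wrist camera sees the held pack's top at (258,265), but the gripper body hides the charger. I'll measure the charger's centre line from the rails in earlier clouds (top and w3), and the pack's pose in hand from w4.

Run:
```python
from h import *
th=np.radians(11.0);ex=np.array([np.cos(th),np.sin(th)]);ey=np.array([-ex[1],ex[0]]);O=np.array([.5525,-.2085])
for n in("top","w3","t4"):
    W=np.load(n+".npy").reshape(-1,3);W=W[np.isfinite(W[:,0])]
    D=(W[:,:2]-O);L=np.c_[D@ex,D@ey]*1000;z=W[:,2]*1000
    box=(abs(L[:,0])<100)&(abs(L[:,1])<70)
    def st(name,m,):
        m=m&box
        if m.sum()<15: print(n,name,"few",m.sum());return
        c,s,a=cv2.minAreaRect(L[m].astype(np.float32)); print(n,name,m.sum(),"c",np.round(c,1),"s",np.round(s,1),round(a,1),"z",np.median(z[m]).round(1))
    st("deck",(abs(z-38)<3)&(L[:,0]<34)); st("bay",(abs(z-76)<4))
    for sg in(1,-1): st("rail%d"%sg,(z>44)&(z<52)&(L[:,0]<33)&(L[:,0]>-12)&(L[:,1]*sg>5))
for n,lo,hi in(("w4",.135,.145),("t4",.13,.15)):
    W=np.load(n+".npy");Z=W[:,:,2];m=((Z>lo)&(Z<hi)&(abs(W[:,:,0]-.469)<.08)&(abs(W[:,:,1]+.22)<.08)).astype(np.uint8)
    if n=="w4": m[:, :185]=0;m[:,330:]=0;m[325:]=0
    k,l,s,_=cv2.connectedComponentsWithStats(m)
    for i in range(1,k):
        if s[i,4]<200: continue
        p=W[l==i]; c,sz,a=cv2.minAreaRect((p[:,:2]*1000).astype(np.float32))
        q=p-p.mean(0);nn=np.linalg.svd(q[::5],full_matrices=False)[2][2]
        print(n,c,sz,a,"z",np.median(p[:,2]),"n",nn*np.sign(nn[2]),s[i])
o=manip.get_obs();q=o["ee_rot"];print(o["tcp_pos"],np.degrees(2*np.arctan2(q[1],q[0])),o["joints"])
```

```text
top deck 1475 c [-25.4   0.5] s [118.5 103.8] 0.1 z 37.7
top bay 728 c [55.1  0.1] s [104.2  39.9] 90.0 z 76.0
top rail1 113 c [10.6 22.7] s [15.2 44.7] 89.2 z 47.8
top rail-1 112 c [ 10.5 -22.7] s [15.2 44.4] 89.2 z 48.1
w3 deck 8163 c [-25.4  -0. ] s [105.3 118.8] 90.0 z 37.7
w3 bay 1526 c [54.1 -5.8] s [40.5 93. ] 1.2 z 75.9
w3 rail1 699 c [10.5 22.1] s [16.9 45. ] 89.3 z 47.9
w3 rail-1 533 c [ 10.5 -23. ] s [16.8 44.8] 89.5 z 48.0
t4 deck 1063 c [-24.5   0.5] s [103.1 117.6] 89.5 z 37.6
t4 bay 720 c [55.   0.1] s [104.6  39.7] 89.9 z 75.7
t4 rail1 117 c [10.6 22.7] s [14.8 44.6] 89.8 z 47.9
t4 rail-1 109 c [ 10.3 -22.4] s [44.5 14.9] 0.3 z 47.5
w4 (467.46759033203125, -219.6468963623047) (65.56414031982422, 64.61048889160156) 11.366104125976562 z 0.13831437078863085 n [-0.00381736 -0.0021253   0.99999046] [  185   193   145   127 15248]
[ 0.46917056 -0.21987526  0.12771787] 191.19722016927162 [-6.91238521e-01 -1.35057440e-01 -3.53015816e-01  1.35344277e+00
  3.04126960e-04 -8.86666972e-01]
```

```bash
python3 -m inch '-.03 -.055 -.2 0;-.03 -.055 -.4 0;-.03 -.055 -.55 0;-.03 -.055 -.55 0;-.03 -.055 -.55 0;-.03 -.055 -.55 0'
cat > loc.py <<'E'
from h import *
o=manip.get_obs();th=np.radians(11.0);ex=np.array([np.cos(th),np.sin(th)]);ey=np.array([-ex[1],ex[0]])
D=(o["tcp_pos"][:2]-[.5525,-.2085])*1000;q=o["ee_rot"]
print("lx %.1f ly %.2f under %.1f yaw %.2f"%(D@ex,D@ey,o["tcp_pos"][2]*1000-29.2,np.degrees(2*np.arctan2(q[1],q[0]))%180),"F",o["wrist_force"].round(1),"T",o["torque"].round(2),"w",o["grip_width"])
E
python3 loc.py
```

```text
time: 14.78
tcp_pos: [0.4665, -0.227, 0.0737]
ee_rot: [-0.097, 0.995, -0.0, 0.001]
wrist_force: [-0.0, -0.3, -3.4]
grip_width: 0.0552
grip_force: 64.6
lx -87.9 ly -1.77 under 44.5 yaw 11.13 F [-0.  -0.3 -3.4] T [-0.02 -0.01  0.02] w 0.05517450662856214
```

```bash
python3 -m inch '-.003 .017 -.03 -.001;-.003 .017 -.057 -.001;-.003 .017 -.057 -.001;-.003 .017 -.057 -.001;-.003 .017 -.057 -.001' >/dev/null
python3 loc.py
```

```text
lx -88.3 ly 0.43 under 37.9 yaw 11.03 F [ 0.8  0.3 -1.2] T [ 0.07 -0.11  0.01] w 0.054894565185738375
```

```bash
python3 -m inch '.001 -.005 .005 0;.05 .005 .005 0;.1 .0145 .005 0;.15 .024 .005 0;.2 .034 .005 0;.2 .034 .005 0;.2 .034 .005 0'>/dev/null
python3 loc.py
python3 -m inch '.05 .01 0 0;.1 .0195 0 0;.15 .029 0 0;.15 .029 0 0;.15 .029 0 0'>/dev/null
python3 loc.py
```

```text
lx -68.1 ly 0.03 under 38.4 yaw 11.04 F [-1.3  0.3 -2.6] T [-0.01  0.04 -0.03] w 0.054663874524086165
lx -52.8 ly 0.03 under 38.3 yaw 11.04 F [ 1.2 -0.5 -3.7] T [ 0.03 -0.04 -0.06] w 0.05489469048167579
```

```bash
python3 -m inch '.05 .01 0 0;.1 .0195 0 0;.15 .029 0 0;.2 .039 0 0;.2 .039 0 0;.2 .039 0 0'>/dev/null
python3 loc.py
python3 -m inch '.05 .01 0 0;.1 .0195 0 0;.15 .029 0 0;.2 .039 0 0;.2 .039 0 0;.2 .039 0 0'>/dev/null
python3 loc.py
python3 -m inch '.02 .004 0 0;.04 .008 0 0;.06 .012 0 0;.06 .012 0 0'>/dev/null
python3 loc.py
```

```text
lx -32.4 ly 0.01 under 38.4 yaw 11.04 F [-0.3 -0.6 -2.1] T [-0.03  0.05  0.  ] w 0.05495025666865184
lx -12.1 ly 0.03 under 38.3 yaw 11.04 F [-0.5  0.2 -3. ] T [-0.01 -0.   -0.01] w 0.05491901664039915
lx -5.7 ly -0.01 under 38.4 yaw 11.04 F [-0.7  1.2 -3.6] T [-0.04  0.05 -0.01] w 0.05480440824635203
```

```bash
python3 -m inch '.01 .002 0 0;.02 .004 0 0;.02 .004 0 0'>/dev/null; python3 loc.py
python3 -m inch '.01 .002 0 0;.015 .003 0 0;.015 .003 0 0'>/dev/null; python3 loc.py
python3 -m inch '.01 .002 0 0;.01 .002 0 0;.01 .002 0 0'>/dev/null; python3 loc.py
```

```text
lx -3.8 ly 0.02 under 38.4 yaw 11.03 F [-0.4 -0.1 -2.8] T [-0.01 -0.01  0.03] w 0.05479016825259448
lx -2.3 ly 0.04 under 38.4 yaw 11.03 F [-1.2  0.3 -2. ] T [-0.06  0.07  0.  ] w 0.05459226563613752
lx -2.3 ly 0.04 under 38.3 yaw 11.00 F [-6.3 -1.3  0.7] T [-0.3   1.29 -0.05] w 0.0549136270371379
```

Contact came exactly where the pack should be home. One firmer push to seat it, then I'll release it.

```bash
python3 -m inch '.01 .002 0 0;.015 .003 0 0;.015 .003 0 0;.015 .003 0 0'>/dev/null; python3 loc.py
python3 -m inch '0 0 0 0;0 0 0 0;0 0 0 0;0 0 0 0;0 0 0 0' .5 >/dev/null
python3 -m inch '0 0 0 0;0 0 .2 0;0 0 .5 0;0 0 1 0;0 0 1 0' >/dev/null
python3 -m inch '-.5 0 .5 0;-1 0 1 0;-1 0 1 0;-1 0 1 0' >/dev/null
python3 -m inch '-.4 .6 0 0;-.4 1 0 0;-.4 1 0 0;-.4 1 0 0'
python3 - <<'E'
from h import *
img,W=cloud("top");save(img,"t5");np.save("t5.npy",W)
th=np.radians(11.0);ex=np.array([np.cos(th),np.sin(th)]);ey=np.array([-ex[1],ex[0]])
D=(W[:,:,:2]-[.5525,-.2085])*1000;X=D@ex;Y=D@ey;Z=W[:,:,2]*1000
m=(abs(Z-78)<5)&(X<37)&(X>-60)&(abs(Y)<45)
print(cv2.minAreaRect(np.c_[X[m],Y[m]].astype(np.float32)),np.median(Z[m]),m.sum())
cv2.imwrite("pics/t5c.png",cv2.resize(img[140:250,80:380,::-1],None,fx=2.6,fy=2.6))
E
sed -i 's/"top.npy"/"t5.npy"/' m.py; python3 m.py
```

```text
lx -2.1 ly 0.07 under 38.3 yaw 10.97 F [-15.2  -2.5   4.4] T [-0.51  2.93 -0.01] w 0.054619261025482785
time: 22.78
tcp_pos: [0.4131, -0.1083, 0.2665]
ee_rot: [-0.097, 0.995, 0.0, -0.001]
wrist_force: [0.8, -0.4, -0.3]
grip_width: 0.0643
grip_force: 0.0
((-0.008758544921875, -0.055377960205078125), (87.13426971435547, 73.49559783935547), 89.80481719970703) 77.4345700035102 720
bench [517.2 -55.7] [145.7 145.9] 0.6 z -0.6 px [ 230  180   60   60 3591]
tall [520.4 272.9] [57.4 67.9] 84.1 z 63.2 px [106 191  28  32 719]
tall [506.4 145.6] [56.2 68.1] 84.0 z 63.5 px [160 198  28  31 708]
tray [521.5 207.7] [201.2 111.8] 84.4 z 20.6 px [ 106  181   90   53 3312]
bay [ 606.6 -198.1] [ 40.1 104.8] 11.0 z 75.8 px [298 160  48  24 784]
bay [ 548.8 -208.2] [69.1 56.2] 10.9 z 77.4 px [312 180  29  33 735]
deck [ 547.6 -209.6] [160.2 105. ] 11.0 z 65.5 px [ 297  160   55   74 3000]
tub [ 763.  -117.3] [60.5 61.6] 89.9 z 84.2 px [275  90  27  28 596]
drill [808.2 127. ] [169.4 164.9] 4.4 z 44.9 px [ 151   54   71   72 2292]
```

View pics/t5c.png

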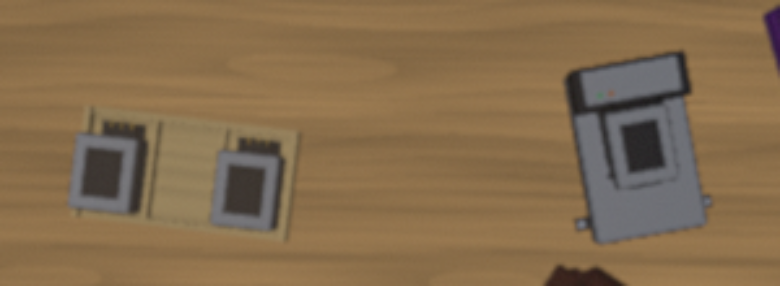

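The crop shows the pack seated against the bay at (643,147), with its centre 3.6 mm behind the charger's origin by measurement (-3 mm is home). The tall packs sit unmoved at (105,175) and (247,190), and the gripper is clear.

```bash
python3 -c "from rig import manip;print(manip.close_job())"
```

```text
the job is handed in; nothing more can be done
None
```

The slim pack is on the charger, home against the hidden stop (felt at about 15 N) and released; the tall packs, drill and tub did not move, and I handed the job in at about 23 s.

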